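# Seat a processor drive stem in its storage cradle

### The arm

A 6-joint arm with a two-finger parallel gripper is mounted at the origin on the work surface. World frame = base frame: x ahead of the robot, y to its left, z up, the work surface at z = 0. Lengths are in mm, angles in rad, forces in N, time in s.
With the tool pointing down it reaches from about 300 to 775 mm from the base axis. Payload 14.6 kg.
Tool frame: the origin (TCP) lies midway between the tips of the shut fingers; the grasp point (between the pads) lies 19 mm behind it (manip.grip_depth is the distance from the TCP to the grasp point, in mm); x points along the fingers, y is the direction in which the jaws open and shut, and the axes are right-handed (so a half turn about x gives the same grasp; the last joint's range is limited). The gripper opens to 94 mm and grips with 3 to 60 N. Pads are 16 mm wide; open, the fingers measure 119 mm over their backs; the gripper's body (75 mm by 177 mm) begins 78 mm behind the grasp point.
Start: joints at [-1.293, 0.3, 1.521, -0, 1.321, -0.067], TCP at [185.897, -517.621, 205.446] pointing down, gripper open.
Joint ranges: [-3.03, 3.03], [-0.79, 2.21], [0.23, 2.52], [-1.04, 4.18], [0, 3.07], [-2.55, 2.55]. Speed limits (rad/s): [2.22, 2.22, 2.57, 3.14, 3.14, 3.14].

### API

Orientations are given as [roll, pitch, yaw] about the fixed x, y, z axes, in that order (R = Rz(yaw) Ry(pitch) Rx(roll)).
In Python, from cell import readout, cams, ticket, manip gives the robot as it stands. The module is installed in compiled form; this text tells all that it offers.
- The arm moves only by the tool apply_moves, never from a script. Its argument "plan" is one flat list of numbers, 7 for each row, row after row: the turn, a rotation vector about the tool's x, y, z in rad, then the shift along the tool's x, y, z in m, then the opening in per cent of the stroke, from 0 (shut) to 100 (fully open). In form: [wx, wy, wz, x, y, z, fingers, wx, wy, wz, x, y, z, fingers, ...]. A call has 1 to 5 rows; each row shifts and turns the commanded pose from where the row before left it, along the tool's axes as they then stand; what a row does not reach is not made up. A row lasts 1/8 s, in which the tool goes at most 62.5 mm and 10.7 degrees, less where a joint would pass 70% of its speed; a pose out of reach is approached as far as the arm can. A call with a gripper value outside its range is refused whole. The fingers move at their own pace and stop on an object; "force" is the grip in N (left out, the last holds). Time passes only in rows, so rows that do not move let the fingers close. It gives the time, the measured TCP pose, the force and the opening at its end, in the units of the state.
- readout.read_state(): the state, without advancing time (a new reading comes with each control period).
- cams.camera(name): name is "scene" or "top" or "wrist"; returns a dict with "image" (480x640x3 uint8, red, green, blue), "fovy" (degrees; the focal length in pixels is half the picture's height over the tangent of half this angle, whatever the lens; pixels are square), "cx", "cy" (the principal point, pixels), "position" and "orientation" of the camera in the world; the wrist camera has in their place "T_tool_cam" (4x4, takes a point from camera to tool coordinates, whose origin is the TCP and whose axes are the tool frame's). Camera axes: x right, y down, z forward; pixel columns grow to the right and rows downward; lengths in mm; the calibration is good to about 2 mm. A picture is of the moment at which its call begins: read the wrist's pose just before it. There is no depth.
- ticket.sign_off(): hands the job in, once; it reports no verdict.
The state is a dict: "clock": time; "joints": joint angles; "qd": joint speeds; "effort": joint torques, N m; "eef_pos": TCP position; "eef_rot": TCP orientation; "wrist_force": force on the tool from outside, world axes, zero at the start; "moment": the same for the moment, N m; "finger_gap": finger opening in mm.
Only numpy, scipy, OpenCV 4.12 (cv2) and the standard library are available. Lean on these libraries where they do the work, as an engineer would, in place of code of your own. Each camera call takes 0.05 s, during which the arm holds its last target.

### The job

Put the food processor's drive stem away in its wooden cradle: lay its steel shaft in the V-groove, round tip towards the end stop and still short of the keeper roller, then push it along the groove, under the roller, until the tip bears on the end stop (the steel pin). Be gentle: feel for the stop, press lightly against it for a moment rather than ramming it, do not force the stem down into the groove, leave it lying there touching the stop, and do not disturb the other things on the counter.

Things in the scene. Friction and masses are not known exactly. Their poses are not given: they have to be found in the camera images.
- stem: drive stem lying on the counter, about 120 g (all sizes in mm): steel shaft 16 in diameter, 140 long with a hemispherical tip; on its rear end a square white plastic hub 18 x 18 x 42 long, to grip or push it by. Front-heavy: held by the hub it needs a firm grip or the tip droops. Origin on the axis where hub meets shaft, x along the shaft to the tip; the axis starts 9 above the counter
- stem_tip (a point): outermost point of the stem's round tip, on the axis, 140 from the stem's origin
- hub_end (a point): centre of the flat rear end of the hub, on the axis, 42 behind the stem's origin
- cradle: fixed brown wooden block 150 x 56 x 36 high with a 90-degree V-groove along its x, open at the top; origin centre of its underside, x along the groove towards the end stop, z up. Groove bottom z = 16, walls up to z = 36; a seated shaft's axis is at y = 0, z = 27.3. At x = 23 to 35 a steel bridge (top z = 63) stands over the groove and carries the keeper roller
- groove_mouth (a point): open entry end of the groove, at cradle x = -75, on the seated shaft's axis. The hub does not fit the groove: it always stays outside this end, also when home (by 4 or more). The stem's mass centre is about 67 ahead of its origin, so to lie by itself the tip must be 80 or more past this point (90 is safe)
- roller (a point): middle of the keeper: sprung cross roller 8 in diameter under the bridge, at cradle x = 29, its underside 2 below the top of a seated shaft. A pushed stem meets it when the tip is at cradle x = 30 and lifts it by itself: about 3 to 8 N of push to get under it and then a steady drag of 3 to 8 N, which also keeps the stem where it is left
- stop: end stop: fixed steel bracket 56 wide, 8 thick, 50 high at the groove's far end (cradle x = 75 to 83); a round steel stop pin 12 in diameter sticks out of it towards the groove mouth, on the seated shaft's axis. The stem's tip must touch its flat end, locked rigid at a cradle x between 46 and 60, not measured and different each time. Origin bottom centre of the bracket's groove-side face
- bowls: bystander, sizes in mm: stack of three nesting plastic prep bowls, 200 across, 105 high; origin centre of underside
- sieve: bystander, sizes in mm: steel sieve, bowl 164 across and 65 high, with a 120 handle along its x; origin centre of the bowl's underside
- baster: bystander, sizes in mm: grey silicone baster bulb standing on its neck, 56 across, 70 high; origin centre of underside
- jar: bystander, sizes in mm: small glass jar with a cork lid, 52 across, 70 high; origin centre of underside
- disc: bystander, sizes in mm: steel slicing disc lying flat, 160 across, 15 high at its hub; origin centre of underside
- spoon: bystander, sizes in mm: wooden spoon, 260 long, lying on the counter to the right; origin in its middle
Not all that is in view belongs to the job. There is more than one size of the stem; the one meant has the size given above. Several things have the shape of the cradle; the one meant has the colours described above.

How it is judged (in metres and radians):
On the way, in this order (a step that is already met when the one before it is completed fails the run):
1. the stem's shaft lies down in the V-groove, tip towards the stop and still short of the keeper roller (y of stem_tip in the frame of cradle between -0.003 and 0.003 m and z of stem_tip in the frame of cradle between 0.0243 and 0.0303 m and y of hub_end in the frame of cradle between -0.005 and 0.005 m and z of hub_end in the frame of cradle between 0.0223 and 0.0323 m and x of stem_tip in the frame of cradle between 0 and 0.0315 m), for 0.2 s.
2. the tip is pressed lightly against the end stop (more than 1 N for 0.2 s) (y of stem_tip in the frame of cradle between -0.003 and 0.003 m and z of stem_tip in the frame of cradle between 0.0243 and 0.0303 m and y of hub_end in the frame of cradle between -0.005 and 0.005 m and z of hub_end in the frame of cradle between 0.0223 and 0.0323 m and contact force between stem and stop above 0.05 N and contact force between stem and stop above 1 N), for 0.2 s.
At the end, for the whole second after the job is handed in: the stem lies at rest down in the groove (tip within 3 mm, hub end within 5 mm of the seated axis) with its tip still touching the stop pin (y of stem_tip in the frame of cradle between -0.003 and 0.003 m and z of stem_tip in the frame of cradle between 0.0243 and 0.0303 m and y of hub_end in the frame of cradle between -0.005 and 0.005 m and z of hub_end in the frame of cradle between 0.0223 and 0.0323 m and contact force between stem and stop above 0.05 N and linear speed of stem below 0.01 m/s).
It fails at once if the stem is rammed against the end stop (more than 12 N) (contact force between stem and stop above 12 N).
It fails at once if the stem is dropped or forced into the cradle (more than 45 N) (contact force between stem and cradle above 45 N).
It fails at once if another thing on the counter is moved by more than 20 mm (distance of any of bowls, sieve, baster, jar, disc, spoon from where it was at the start of the episode above 0.02 m).
It also fails if it takes over 61 s, if anything falls off the work surface, if the arm or the gripper's body presses on something with over 40 N, if the wrist force passes 120 N, or if a joint passes its speed limit or range.

## Working session

There is one attempt and no reset: what is moved stays moved. The work goes in short steps, Python scripts to look and compute and a tool call to move; the robot and the scene stay as the last step left them, time stands still between calls to the robot, and variables do not carry over. Pictures are saved under pics/ and viewed, and the job is handed in when it is done.

Besides the shell and the picture viewer there is one more tool, called after "Request:" as name(argument=value, ...) on one line, values as JSON. apply_moves: Moves the arm, as the interface text tells. Its arguments: {"type":"object","properties":{"plan":{"type":"array","items":{"type":"number"}},"force":{"type":"number"}},"required":["plan"]}

```bash
mkdir -p pics; cat > h.py <<'E'
import numpy as np, cv2
from scipy.spatial.transform import Rotation as R
from cell import readout, cams, ticket, manip
def grab(n,f=None):
    s=readout.read_state(); c=cams.camera(n)
    if f: cv2.imwrite('pics/'+f,c['image'][:,:,::-1])
    return s,c
E
python3 - <<'E'
from h import *
s,c=grab('scene','scene0.png'); print(s)
for n in ['top','wrist']:
    s,c2=grab(n,n+'0.png'); print(n,{k:v for k,v in c2.items() if k!='image'})
print({k:v for k,v in c.items() if k!='image'}); print(manip.grip_depth)
E
```

```text
{'clock': 0.0, 'joints': array([-1.29258533e+00,  3.00498060e-01,  1.52158413e+00,  9.98384324e-06,
        1.32067463e+00, -6.66317385e-02]), 'qd': array([ 4.60012698e-04,  5.26123237e-04,  4.78788641e-04, -5.44643432e-04,
        1.88394815e-05, -1.53756884e-03]), 'effort': array([-2.45291681e-03, -5.31799829e+01, -3.52734232e+01,  7.06996978e-02,
        2.44003697e-02, -9.76359252e-05]), 'eef_pos': array([ 185.83907213, -517.37824397,  204.87024476]), 'eef_rot': array([-1.64573444,  1.56963211,  1.84069847]), 'wrist_force': array([-0.90874756,  0.38464288, -0.03006281]), 'moment': array([-0.01157841,  0.0634784 ,  0.00771599]), 'finger_gap': 94.06002342448306}
top {'fovy': 54.09057507510357, 'cx': 318.636488912811, 'cy': 240.62405420377573, 'position': array([ 393.2519351 ,   -4.18537106, 1164.87323086]), 'orientation': array([-3.00884483,  0.00453654, -1.5701473 ])}
wrist {'fovy': 61.27020777993044, 'cx': 317.7277596144071, 'cy': 236.3122633734992, 'T_tool_cam': array([[-4.50701135e-04, -2.37274411e-01,  9.71442562e-01,
        -1.78549303e+02],
       [ 9.99999898e-01, -8.12497900e-05,  4.44105097e-04,
        -1.57466881e-01],
       [-2.64452713e-05,  9.71442663e-01,  2.37274424e-01,
        -6.92675510e+01],
       [ 0.00000000e+00,  0.00000000e+00,  0.00000000e+00,
         1.00000000e+00]])}
{'fovy': 57.45252202007359, 'cx': 320.3915590601471, 'cy': 240.23039531542014, 'position': array([946.33389335, 649.22706305, 895.65570707]), 'orientation': array([-2.39754814,  0.01276458,  2.56925669])}
18.8
```

View pics/top0.png

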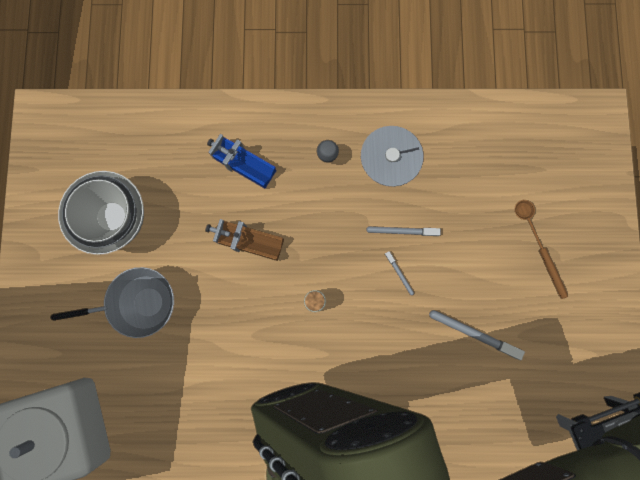

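View pics/scene0.png

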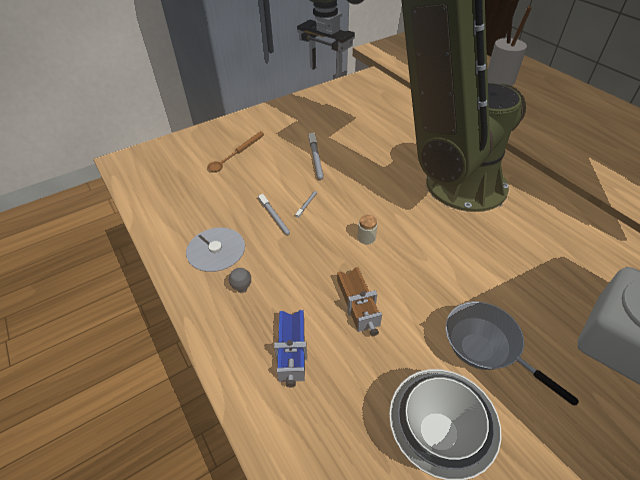

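View pics/wrist0.png

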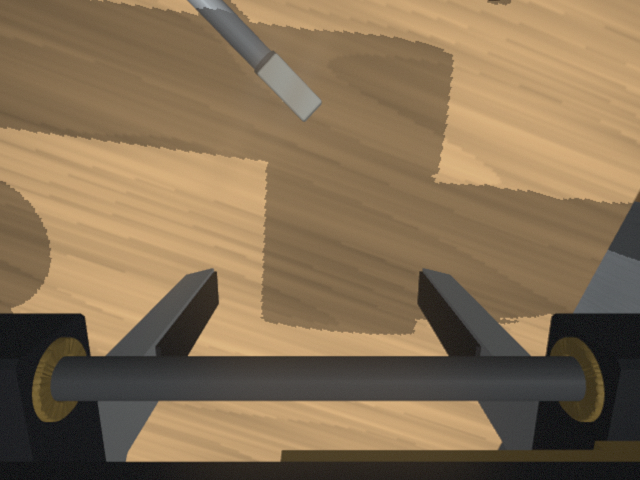

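Candidates for the stem in the top picture are the middle one at (404,231), a short one at (400,273) and a long one at (476,335). The middle one looks about 182 mm long, which matches. For the cradle, brown at (250,240) matches the description; the blue one at (243,162) does not. I'll check lengths and crops next.

```bash
cat >> h.py <<'E'
def K(c): 
    f=240/np.tan(np.radians(c['fovy'])/2); return f,c['cx'],c['cy']
def campose(c,s=None):
    if 'position' in c: return R.from_euler('xyz',c['orientation']).as_matrix(),np.array(c['position'])
    Rt=R.from_euler('xyz',s['eef_rot']).as_matrix(); T=np.array(c['T_tool_cam'])
    return Rt@T[:3,:3], Rt@T[:3,3]+s['eef_pos']
def cast(c,uv,z,s=None):
    f,cx,cy=K(c); Rm,p=campose(c,s); uv=np.atleast_2d(uv).astype(float)
    d=np.c_[(uv[:,0]-cx)/f,(uv[:,1]-cy)/f,np.ones(len(uv))]@Rm.T
    return p+d*((z-p[2])/d[:,2])[:,None]
def proj(c,P,s=None):
    f,cx,cy=K(c); Rm,p=campose(c,s); q=(np.atleast_2d(P)-p)@Rm
    return np.c_[f*q[:,0]/q[:,2]+cx,f*q[:,1]/q[:,2]+cy]
E
python3 - <<'E'
from h import *
s,c=grab('top'); im=c['image'][:,:,::-1]
a=cv2.resize(im[190:320,190:330],None,fx=5,fy=5,interpolation=cv2.INTER_CUBIC)[:600]
b=cv2.resize(im[210:310,350:460],None,fx=6,fy=6,interpolation=cv2.INTER_CUBIC)
cv2.imwrite('pics/cradle_top.png',a); cv2.imwrite('pics/stem_top.png',b)
P=cast(c,[[367,230],[442,232],[388,254],[412,293],[430,314],[523,355]],9)
print(P.round(), [np.linalg.norm(P[i]-P[i+1]).round() for i in (0,2,4)])
E
```

```text
[[ 574. -119.    9.]
 [ 569. -305.    9.]
 [ 514. -170.    9.]
 [ 419. -227.    9.]
 [ 368. -269.    9.]
 [ 271. -489.    9.]] [np.float64(186.0), np.float64(111.0), np.float64(240.0)]
```

View pics/cradle_top.png

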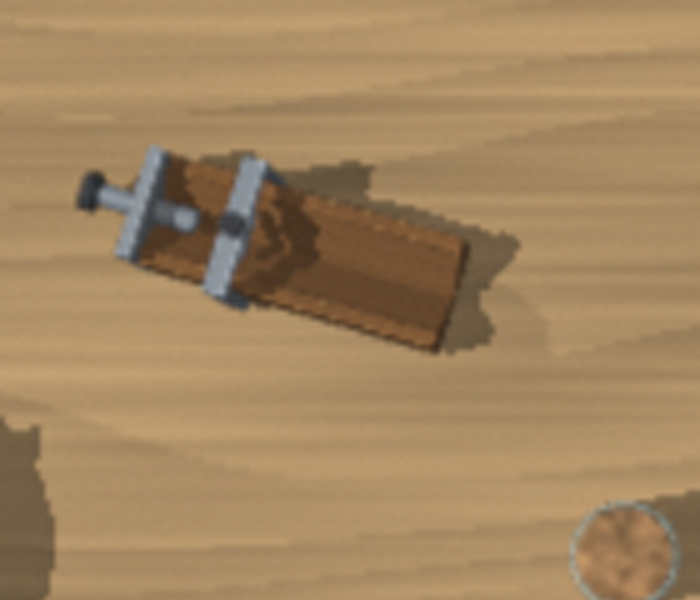

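View pics/stem_top.png

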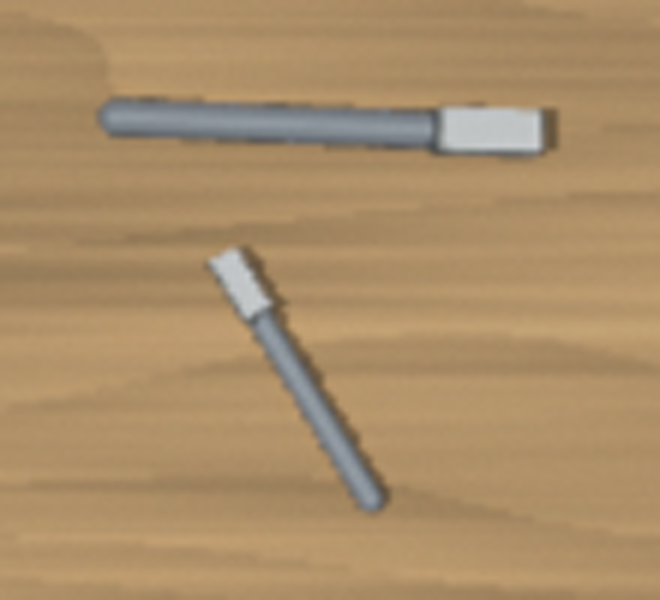

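```bash
python3 - <<'E'
from h import *
s,c=grab('top')
tip=cast(c,[[366.7,229.5]],9)[0]; he=cast(c,[[440.7,231.7]],18)[0]; j=cast(c,[[422.8,231.5]],18)[0]
print('stem',tip,j,he,np.linalg.norm(tip-he),np.linalg.norm(j-he))
m=cast(c,[[283.4,238.4],[277.4,260.0]],36); print('mouth',m,np.linalg.norm(m[0]-m[1]),m.mean(0))
# bracket top corners, z=50
b=cast(c,[[190+163/5,190+150/5],[190+130/5,190+258/5]],50); print('br',b,np.linalg.norm(b[0]-b[1]),b.mean(0))
d=b.mean(0)-m.mean(0); print(np.linalg.norm(d[:2]),np.degrees(np.arctan2(d[1],d[0])))
print('jar',cast(c,[[315,301]],70))
print(R.from_euler('xyz',s['eef_rot']).as_matrix().round(4))
E
```

```text
stem [ 575.51691766 -118.37238873    9.        ] [ 569.09871562 -255.65142365   18.        ] [ 568.59807618 -299.70905686   18.        ] 181.69165521216607 44.06047757016126
mouth [[549.42962563  86.48699436  36.        ]
 [496.87045986 100.39848712  36.        ]] 54.3690678306518 [523.15004274  93.44274074  36.        ]
br [[592.23629807 232.35266253  50.        ]
 [539.75454445 246.71576406  50.        ]] 54.41170047651433 [565.99542126 239.5342133   50.        ]
152.2446873103126 73.65476081975784
jar [[398.73649347   9.18605869  70.        ]]
[[-2.000e-04  3.380e-01 -9.411e-01]
 [ 7.000e-04 -9.411e-01 -3.380e-01]
 [-1.000e+00 -7.000e-04 -0.000e+00]]
```

Request:
apply_moves(plan=[-0.17,0,0,0,0,0,60,-0.17,0,0,0,0,0,60,-0.17,0,0,0,0,0,60,-0.17,0,0,0,0,0,60,-0.17,0,0,0,0,0,60], force=40)

```text
clock: 0.88
eef_pos: [185.9, -517.6, 205.3]
eef_rot: [-2.535, 1.571, 1.807]
wrist_force: [0.2, -1.1, -0.1]
finger_gap: 56.8
```

Request:
apply_moves(plan=[-0.17,0,0,0,0,0,60,-0.167,0,0,0,0,0,60,0,0,0,0,0.045,-0.03,60,0,0,0,0,0.045,-0.03,60,0,0,0,0,0.045,-0.03,60])

```text
clock: 1.5
eef_pos: [325.5, -431.9, 205.5]
eef_rot: [1.69, 1.571, 0.079]
wrist_force: [0.5, -0.8, -0.0]
finger_gap: 56.0
```

Request:
apply_moves(plan=[0,0,0,0.01,0.048,-0.032,60,0,0,0,0.01,0.048,-0.032,60,0,0,0,0.01,0.048,-0.032,60,0,0,0,0.01,0.048,-0.033,60,0,0,0,0.01,0.047,-0.033,60])

```text
clock: 2.12
eef_pos: [570.9, -279.2, 155.0]
eef_rot: [-1.157, 1.571, -2.767]
wrist_force: [-0.5, -1.2, -0.3]
finger_gap: 56.6
```

```bash
python3 - <<'E'
from h import *
s,c=grab('wrist','w1.png'); print(s['clock'],s['eef_pos'],R.from_euler('xyz',s['eef_rot']).as_matrix().round(4),s['wrist_force'],s['finger_gap'])
print(proj(c,[[575.5,-118.4,9],[570.2,-258.3,18],[568.6,-300,18]],s).round(1))
E
```

```text
2.125 [ 570.90690503 -279.15586138  155.02512969] [[-1.000e-04  9.992e-01 -3.900e-02]
 [-0.000e+00 -3.900e-02 -9.992e-01]
 [-1.000e+00 -1.000e-04  0.000e+00]] [-0.48151731 -1.23954005 -0.3462771 ] 56.61735373930797
[[314.5   6.5]
 [314.9 200.3]
 [315.  251.5]]
```

View pics/w1.png

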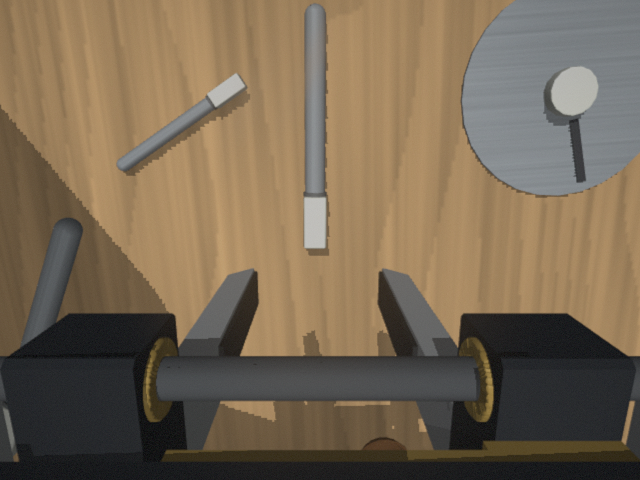

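The wrist picture shows the 182 mm stem vertical at column 315: tip at row 4, junction at row 194 and hub end at row 248. The short stem is at the upper left and the long one at the far left.

```bash
python3 - <<'E'
from h import *
s,c=grab('wrist')
print(cast(c,[[315,4]],9,s),cast(c,[[315.5,194],[315,248]],18,s))
Rt=R.from_euler('xyz',s['eef_rot']).as_matrix()
# tool frame y of stem vs 0
for p in (cast(c,[[315,4]],9,s)[0],cast(c,[[315.5,221]],18,s)[0]): print('tool',(p-s['eef_pos'])@Rt)
# check TCP-between-fingers pixel: left finger inner tip edge, right
print(proj(c,s['eef_pos'],s))
E
```

```text
[[ 579.00460686 -112.5270186     9.        ]] [[ 574.442284   -248.47378669   18.        ]
 [ 572.44873631 -291.91310794   18.        ]]
tool [ 144.45650869   -1.2735381  -162.02814259]
tool [135.16197886  -1.05962002  -4.62851616]
[[316.05827562 288.55360178]]
```

Request:
apply_moves(plan=[0,0,0,0.025,-0.0005,-0.002,60,0,0,0,0.03,-0.0005,-0.002,60,0,0,0,0.025,0,-0.001,60,0,0,0,0.015,0,0,60,0,0,0,0,0,0,60])

```text
clock: 2.85
eef_pos: [568.2, -275.5, 59.8]
eef_rot: [-2.031, 1.569, 2.642]
wrist_force: [-0.5, 0.6, 0.7]
finger_gap: 56.6
```

```bash
python3 - <<'E'
from h import *
s,c=grab('wrist','w2.png'); print(s['eef_pos'],s['wrist_force'])
E
```

```text
[ 568.15256664 -275.46663489   59.82736902] [-0.53348801  0.63973823  0.68042805]
```

View pics/w2.png

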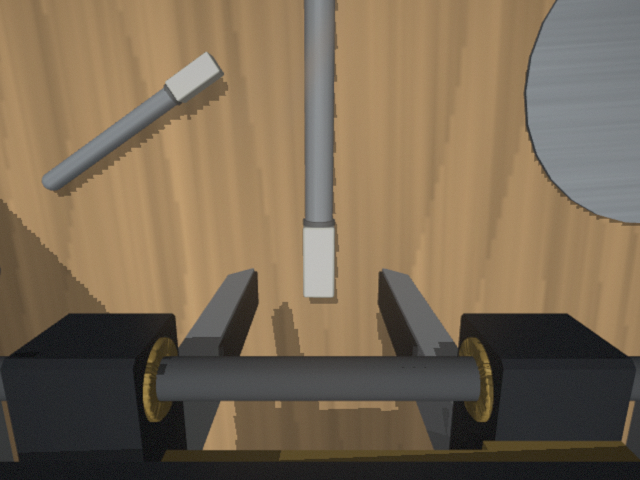

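Lower now: the hub's top face runs from row 224 to row 296 at column 319, midway between the fingers at 257 and 380.

```bash
python3 - <<'E'
from h import *
s,c=grab('wrist'); Rt=R.from_euler('xyz',s['eef_rot']).as_matrix()
P=cast(c,[[319.5,224],[319.5,296.5]],18,s); print(P,(P-s['eef_pos'])@Rt,np.linalg.norm(P[0]-P[1]))
P=cast(c,[[318.5,20],[319,210]],9,s); print((P-s['eef_pos'])@Rt)
g=c['image'][:,:,::-1]; 
for r in (30,200,250): 
    row=cv2.GaussianBlur(g,(3,3),0)[r,280:360].astype(int); print(r,[ (280+i) for i in np.where(np.abs(np.diff(row[:,0]-row[:,2]))>12)[0]])
E
```

```text
[[ 571.25357447 -253.96587768   18.        ]
 [ 569.60295211 -297.16666543   18.        ]] [[ 42.86304671   1.74259098 -21.79682276]
 [ 42.8678205    1.78861871  21.43546233]] 43.23230986289573
[[  51.85126516    1.14473619 -127.81510297]
 [  51.86230821    1.4805661   -28.12889445]]
30 [np.int64(302), np.int64(303), np.int64(333), np.int64(334)]
200 [np.int64(302), np.int64(303), np.int64(304), np.int64(330), np.int64(331), np.int64(332)]
250 [np.int64(300), np.int64(301), np.int64(302), np.int64(333)]
```

Request:
apply_moves(plan=[0,0,0,0.02,0.0015,0,50,0,0,0,0.02,0,0,50,0,0,0,0.01,0,0,50,0,0,0,0.006,0,0,50,0,0,0,0,0,0,50])

```text
clock: 3.58
eef_pos: [570.1, -275.4, 4.2]
eef_rot: [-2.068, 1.57, 2.606]
wrist_force: [0.4, -0.4, 0.0]
finger_gap: 46.9
```

Request:
apply_moves(plan=[0,0,0,0,0,0,10,0,0,0,0,0,0,5,0,0,0,0,0,0,5,0,0,0,0,0,0,5,0,0,0,0,0,0,5], force=45)

```text
clock: 4.2
eef_pos: [570.2, -275.5, 4.7]
eef_rot: [1.071, 1.57, -0.539]
wrist_force: [-0.6, 0.1, 2.5]
finger_gap: 17.6
```

Request:
apply_moves(plan=[0,0,0,-0.01,0,0,5,0,0,0,-0.03,0,0,5,0,0,0,-0.05,0,0,5,0,0,0,-0.05,0,0,5,0,0,0,0,0,0,5])

```text
clock: 4.82
eef_pos: [571.6, -276.2, 149.3]
eef_rot: [1.101, 1.563, -0.509]
wrist_force: [1.0, -1.3, -0.6]
finger_gap: 17.3
```

```bash
python3 - <<'E'
from h import *
s,c=grab('wrist','w3.png'); print(s['eef_pos'],s['wrist_force'],s['moment'],s['finger_gap'])
E
```

```text
[ 571.59657904 -276.16760805  149.31964399] [ 0.977654   -1.32153019 -0.60600867] [-0.09235879 -0.04610936  0.04262181] 17.308132246157886
```

View pics/w3.png

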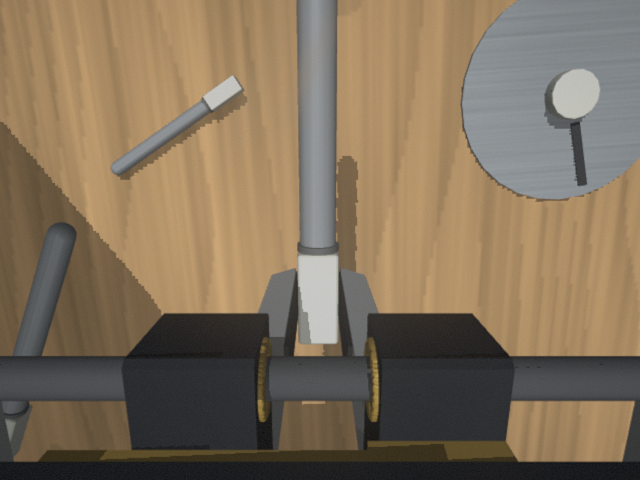

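Held, gap 17.3 mm, shaft straight at column 317. Next I turn to the cradle's direction and carry it over.

Request:
apply_moves(plan=[0.125,0,0,-0.005,0,0,5,0.122,0,0,0,0,0,5,0,0,0,0,-0.012,-0.02,5,0,0,0,0,-0.02,-0.036,5,0,0,0,0,-0.025,-0.046,5])

```text
clock: 5.5
eef_pos: [543.1, -160.5, 147.6]
eef_rot: [-1.622, 1.568, 2.803]
wrist_force: [0.5, 0.8, -1.4]
finger_gap: 17.5
```

Request:
apply_moves(plan=[0,0,0,0,-0.027,-0.048,5,0,0,0,0,-0.027,-0.048,5,0,0,0,0,-0.025,-0.046,5,0,0,0,0,-0.0145,-0.026,5,0,0,0,0,0,0,5])

```text
clock: 6.12
eef_pos: [500.9, 27.6, 148.3]
eef_rot: [-1.336, 1.569, 3.093]
wrist_force: [0.4, -1.3, -1.3]
finger_gap: 17.5
```

```bash
python3 - <<'E'
from h import *
s,c=grab('wrist','w4.png'); print(s['clock'],s['eef_pos'],s['wrist_force'],s['moment'],s['finger_gap'])
print(R.from_euler('xyz',s['eef_rot']).as_matrix().round(4))
s,c=grab('scene','s4.png')
cv2.imwrite('pics/s4c.png',cv2.resize(c['image'][180:400,220:480,::-1],None,fx=3,fy=2.7,interpolation=cv2.INTER_CUBIC))
E
```

```text
6.125 [500.93895101  27.56654185 148.3324444 ] [ 0.38546935 -1.32522699 -1.30017937] [-0.14071779 -0.05356466  0.02855807] 17.471954912925487
[[-2.200e-03  9.601e-01 -2.796e-01]
 [ 1.000e-04 -2.796e-01 -9.601e-01]
 [-1.000e+00 -2.200e-03  5.000e-04]]
```

View pics/w4.png

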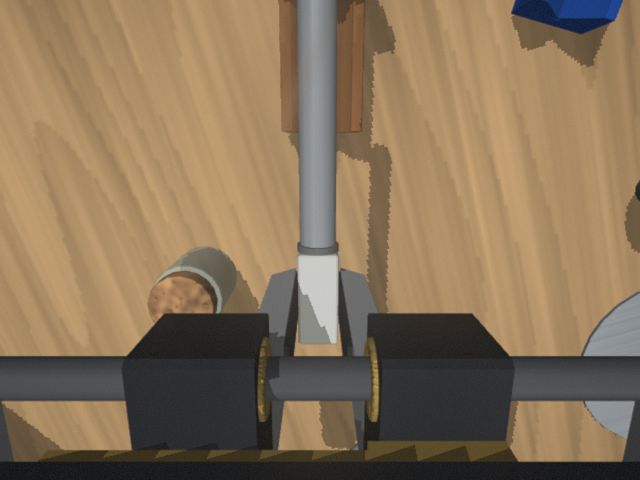

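View pics/s4c.png

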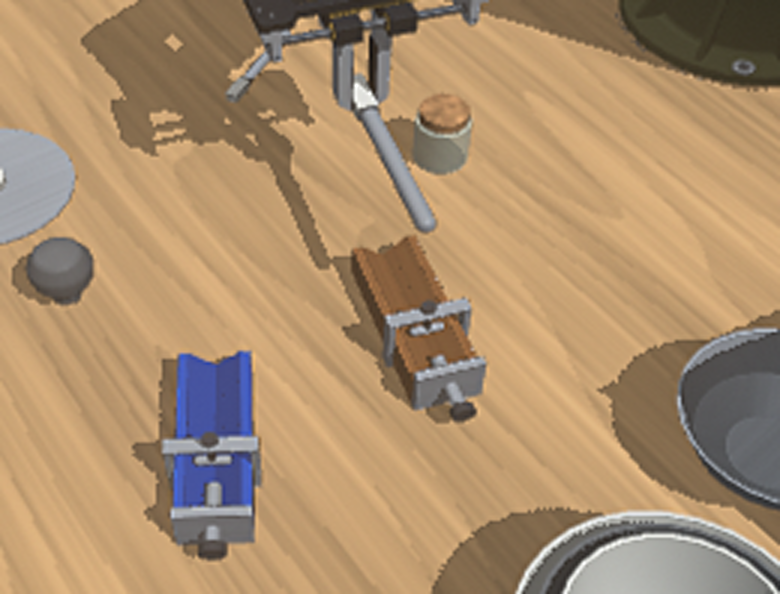

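The wrist picture shows the cradle mouth edge at row 131 (columns 282 to 363) under the shaft at column 317. The scene crop shows the tip pointing into the groove line, with the jar clear of the fingers.

```bash
python3 - <<'E'
from h import *
s,c=grab('wrist'); im=c['image'][:,:,::-1]
cv2.imwrite('pics/w4c.png',cv2.resize(im[0:145,255:395],None,fx=4,fy=4,interpolation=cv2.INTER_CUBIC))
P=cast(c,[[282,131],[363,131]],36,s); print(P,np.linalg.norm(P[0]-P[1]))
E
```

```text
[[498.84082416 102.86345606  36.        ]
 [552.88670005  86.99273204  36.        ]] 56.327937849069365
```

View pics/w4c.png

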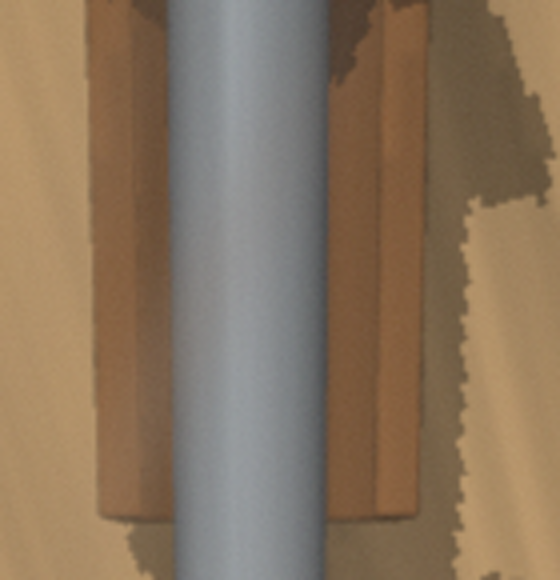

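```bash
python3 - <<'E'
from h import *
s,c=grab('wrist'); Rt=R.from_euler('xyz',s['eef_rot']).as_matrix()
L=cast(c,[[279.75,128.75],[276.75,5]],36,s);Rr=cast(c,[[359.75,128.75],[362.5,5]],36,s)
print(np.linalg.norm(L[0]-Rr[0]),np.linalg.norm(L[1]-Rr[1]))
m=(L+Rr)/2; d=m[1]-m[0]; print('mouth',m[0],'dir',np.degrees(np.arctan2(d[1],d[0])), [np.degrees(np.arctan2(*(q[1]-q[0])[1::-1])) for q in (L,Rr)])
zs=s['eef_pos'][2]+4.3
S=cast(c,[[317.5,125],[317.25,5],[317.6,235]],zs,s); d2=S[1]-S[2]; print('stem dir',np.degrees(np.arctan2(d2[1],d2[0])))
print('tool: mouth',(m[0]-s['eef_pos'])@Rt,'groove dir tool',d@Rt/np.linalg.norm(d)); print('stem tool',(S-s['eef_pos'])@Rt)
j=cast(c,[[318,248.5]],zs+7,s); print('junction',(j-s['eef_pos'])@Rt)
# shaft widths for droop
f=K(c)[0]
g=im=c['image'].astype(float)
for r in (3,60,120,180,230):
    row=cv2.GaussianBlur(c['image'],(3,3),0)[r,290:345].astype(int); q=row[:,0]-row[:,2]
    t=np.where(q<12)[0]; print(r,290+t.min(),290+t.max())
E
```

```text
55.58829758760916 55.67634279149324
mouth [524.71275861  96.52226741  36.        ] dir 73.71683777854602 [np.float64(73.7492853340454), np.float64(73.68438088549348)]
stem dir 73.66945157044644
tool: mouth [112.7343394    2.01269687 -74.7630226 ] groove dir tool [-4.57362959e-04 -2.25731683e-03 -9.99997348e-01]
stem tool [[  -4.3346138     0.56489497  -73.9412521 ]
 [  -4.35518417    0.47265031 -118.89530683]
 [  -4.31307847    0.60406636  -27.01363984]]
junction [[-11.31131649   0.78004592 -22.75653229]]
3 297 336
60 298 335
120 299 335
180 300 334
230 301 334
```

Request:
apply_moves(plan=[0,0,0,0.015,0.0005,0,5,0,0,0,0.025,0.0005,0,5,0,0,0,0.02,0.0005,0,5,0,0,0,0.01,0,0,5,0,0,0,0,0,0,5])

```text
clock: 6.95
eef_pos: [503.0, 25.4, 78.7]
eef_rot: [-1.322, 1.569, 3.104]
wrist_force: [-0.9, -0.6, -0.2]
finger_gap: 17.7
```

```bash
python3 - <<'E'
from h import *
s,c=grab('wrist','w5.png'); im=c['image'][:,:,::-1]
cv2.imwrite('pics/w5c.png',cv2.resize(im[0:190,240:400],None,fx=4,fy=3,interpolation=cv2.INTER_CUBIC))
print(s['clock'],s['eef_pos'],s['wrist_force'])
print(R.from_euler('xyz',s['eef_rot']).as_matrix().round(4))
s2,c=grab('scene','s5.png')
cv2.imwrite('pics/s5c.png',cv2.resize(c['image'][190:350,310:470,::-1],None,fx=4,fy=3.7,interpolation=cv2.INTER_CUBIC))
Rt=R.from_euler('xyz',s2['eef_rot']).as_matrix()
for dz in (-4.3,-1,2.,5): print(dz,proj(c,s2['eef_pos']+Rt@np.array([dz,0.4,-162.8])))
E
```

```text
6.95 [503.04264944  25.40889827  78.69835525] [-0.87217316 -0.64075491 -0.15779406]
[[-1.400e-03  9.593e-01 -2.825e-01]
 [ 1.000e-04 -2.825e-01 -9.593e-01]
 [-1.000e+00 -1.300e-03  3.000e-04]]
-4.3 [[359.64685143 284.47215783]]
-1 [[359.57099089 285.33402102]]
2.0 [[359.50234234 286.1139477 ]]
5 [[359.43399232 286.89048282]]
```

View pics/w5c.png

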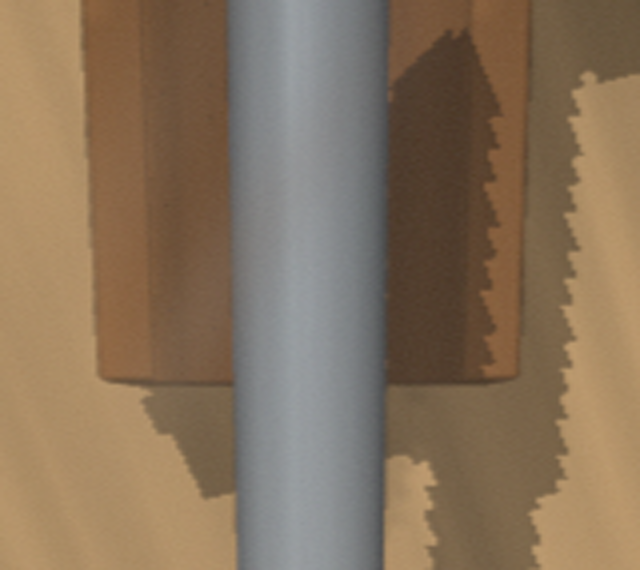

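View pics/s5c.png

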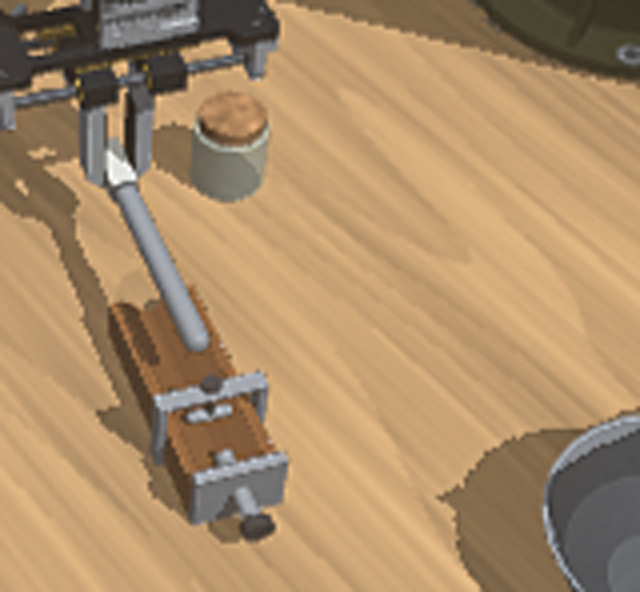

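```bash
python3 - <<'E'
from h import *
s,c=grab('wrist'); Rt=R.from_euler('xyz',s['eef_rot']).as_matrix()
L=cast(c,[[265,126],[261,3.3]],36,s);Rr=cast(c,[[369.5,126],[372.5,3.3]],36,s)
print(np.linalg.norm(L[0]-Rr[0]),np.linalg.norm(L[1]-Rr[1]))
m=(L+Rr)/2; d=m[1]-m[0]; print('mouth',m[0],'dir',np.degrees(np.arctan2(d[1],d[0])))
zs=s['eef_pos'][2]+4.3
S=cast(c,[[317.5,120],[317.1,3.3]],zs,s)
print('tool: mouth',((m-s['eef_pos'])@Rt).round(2)); print('stem tool',((S-s['eef_pos'])@Rt).round(2), s['eef_pos'])
E
```

```text
55.36390147516264 55.24422626573386
mouth [525.1720206   97.18148058  36.        ] dir 73.83139684052735
tool: mouth [[  43.89    0.39  -74.8 ]
 [  43.9     0.15 -133.48]]
stem tool [[  -4.29    0.56  -75.94]
 [  -4.28    0.41 -119.51]] [503.65736657  25.52917495  79.87409677]
```

Request:
apply_moves(plan=[0,0,0,0.015,0,0,5,0,0,0,0.02,0,0,5,0,0,0,0.012,0,0,5,0,0,0,0.006,0,0,5,0,0,0,0.001,0,0,5])

```text
clock: 7.72
eef_pos: [503.4, 25.7, 25.3]
eef_rot: [-1.379, 1.571, 3.047]
wrist_force: [0.0, -0.8, -1.6]
finger_gap: 17.4
```

Request:
apply_moves(plan=[0,0,0,0.001,0,0,5,0,0,0,0,0,0,5])

```text
clock: 7.98
eef_pos: [503.6, 25.7, 24.8]
eef_rot: [1.922, 1.57, 0.065]
wrist_force: [0.6, 0.5, -0.9]
finger_gap: 17.4
```

```bash
python3 - <<'E'
from h import *
s,c=grab('wrist','w6.png'); print(s['clock'],s['eef_pos'],s['wrist_force'],s['moment'])
s2,c=grab('scene')
cv2.imwrite('pics/s6c.png',cv2.resize(c['image'][190:350,310:470,::-1],None,fx=4,fy=3.7,interpolation=cv2.INTER_CUBIC))
E
```

```text
7.975 [503.55981005  25.6579417   24.79002812] [ 0.56151934  0.54134852 -0.91997367] [-0.04265936 -0.00665044  0.03084095]
```

View pics/w6.png

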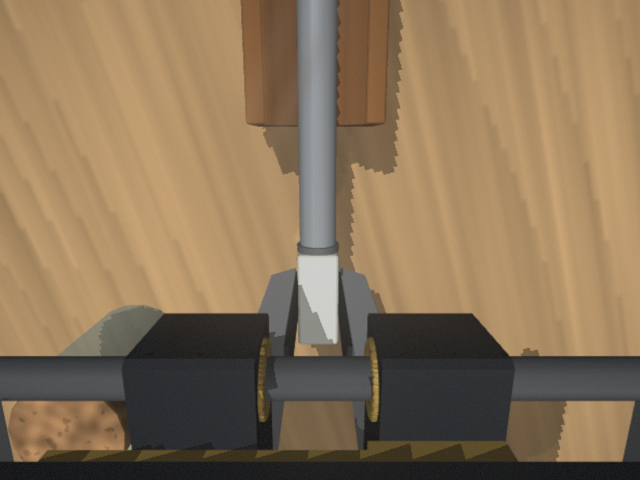

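View pics/s6c.png

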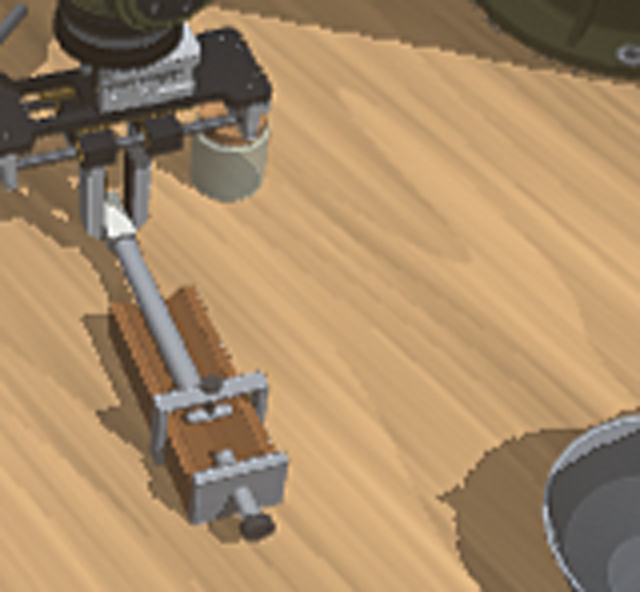

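Request:
apply_moves(plan=[0,0,0,0.0007,0,0,5,0,0,0,0,0,0,5])

```text
clock: 8.32
eef_pos: [503.4, 25.7, 23.8]
eef_rot: [2.34, 1.571, 0.483]
wrist_force: [-0.1, 0.1, 0.2]
finger_gap: 17.6
```

Request:
apply_moves(plan=[0,0,0,0.0007,0,0,5,0,0,0,0,0,0,5])

```text
clock: 8.57
eef_pos: [503.4, 25.7, 23.1]
eef_rot: [2.25, 1.571, 0.393]
wrist_force: [-1.0, 0.1, 1.3]
finger_gap: 17.3
```

Request:
apply_moves(plan=[0,0,0,0.0005,0,0,5,0,0,0,0,0,0,5])

```text
clock: 8.82
eef_pos: [503.4, 25.6, 22.7]
eef_rot: [1.608, 1.571, -0.249]
wrist_force: [-0.9, -0.8, 4.6]
finger_gap: 17.3
```

Contact felt at TCP z of about 23, with 4.6 N upward, so the stem is seated. Opening the jaws.

Request:
apply_moves(plan=[0,0,0,0,0,0,5,0,0,0,0,0,0,40,0,0,0,0,0,0,40,0,0,0,0,0,0,40,0,0,0,0,0,0,40])

```text
clock: 9.45
eef_pos: [503.3, 25.7, 22.5]
eef_rot: [-1.441, 1.571, 2.985]
wrist_force: [-0.0, -0.6, 0.7]
finger_gap: 37.8
```

```bash
python3 - <<'E'
from h import *
s,c=grab('wrist','w7.png'); print(s['clock'],s['eef_pos'],s['wrist_force'],s['moment'])
s2,c=grab('scene')
cv2.imwrite('pics/s7c.png',cv2.resize(c['image'][190:350,310:470,::-1],None,fx=4,fy=3.7,interpolation=cv2.INTER_CUBIC))
E
```

```text
9.45 [503.316179    25.68110699  22.47580869] [-0.04158885 -0.61359086  0.67188891] [-0.02367367 -0.06306037  0.06530129]
```

View pics/w7.png

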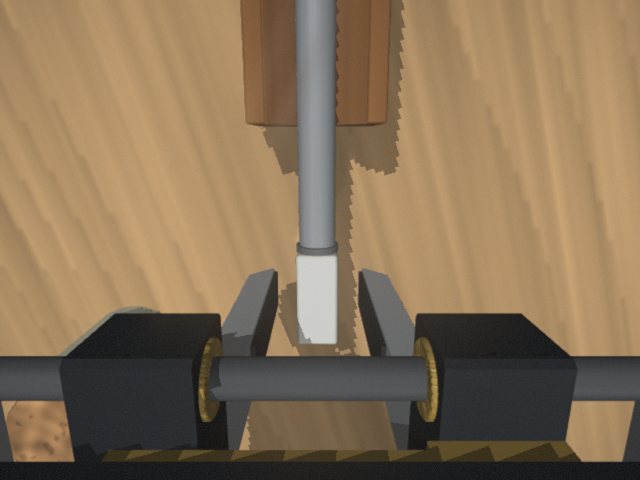

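View pics/s7c.png

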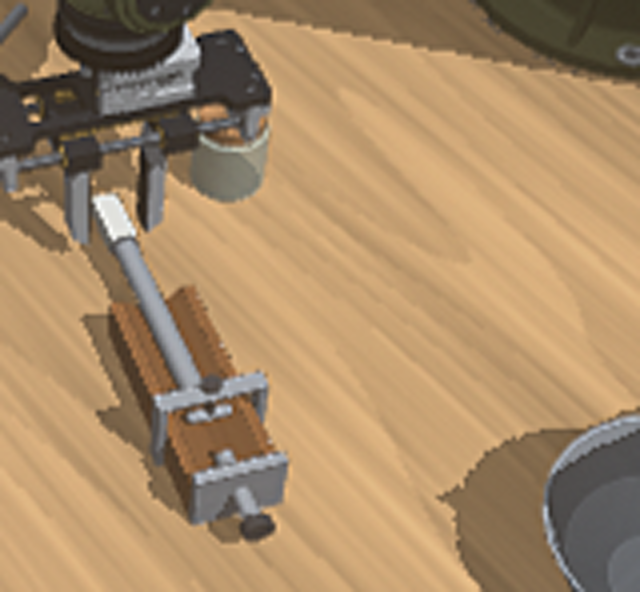

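The stem lies by itself in the groove: shaft at column 316, midway between the cradle edges at 243 and 388, with the tip short of the bridge. I back off behind the hub, shut the fingers and push.

Request:
apply_moves(plan=[0,0,0,0,0.0005,0.01,40,0,0,0,0,0,0.015,40,0,0,0,0,0,0.01,40,0,0,0,-0.001,0,0,10,0,0,0,-0.001,0,0,0])

```text
clock: 10.18
eef_pos: [494.1, -8.1, 24.7]
eef_rot: [2.004, 1.571, 0.147]
wrist_force: [-0.0, 0.6, -0.8]
finger_gap: 20.8
```

Request:
apply_moves(plan=[0,0,0,0,0,0,0,0,0,0,0,0,0,0,0,0,0,0,0,0,0,0,0,0,0,0,0,0])

```text
clock: 10.68
eef_pos: [494.0, -8.0, 24.5]
eef_rot: [-1.496, 1.571, 2.931]
wrist_force: [-0.2, -0.2, -0.0]
finger_gap: 0.4
```

```bash
python3 - <<'E'
from h import *
s,c=grab('wrist','w8.png'); print(s['clock'],s['eef_pos'],s['wrist_force'],s['finger_gap'])
Rt=R.from_euler('xyz',s['eef_rot']).as_matrix(); print(Rt.round(4))
E
```

```text
10.675 [493.96351434  -7.98577933  24.51662693] [-0.23567201 -0.15310245 -0.04147644] 0.35440915308281723
[[-1.000e-04  9.594e-01 -2.819e-01]
 [ 0.000e+00 -2.819e-01 -9.594e-01]
 [-1.000e+00 -1.000e-04  0.000e+00]]
```

View pics/w8.png

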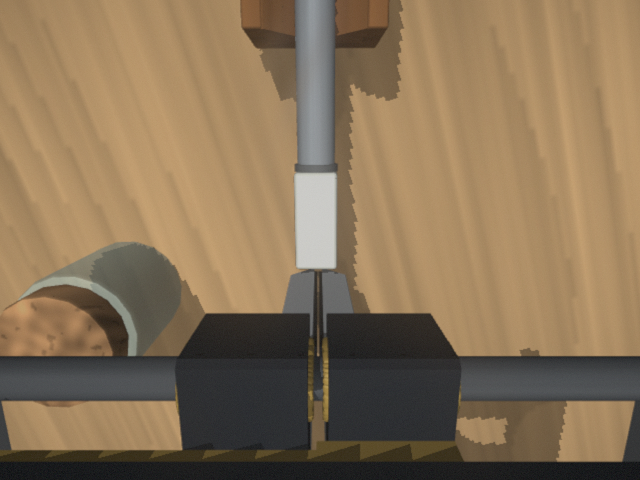

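Hub end is at row 268 and the shut fingers' front edge at row 271, just behind it. I check the gap and the remaining travel.

```bash
python3 - <<'E'
from h import *
s,c=grab('wrist'); Rt=R.from_euler('xyz',s['eef_rot']).as_matrix()
P=np.r_[cast(c,[[315.5,268]],36.3,s),cast(c,[[316,172]],36.3,s),cast(c,[[316,8]],27.3,s)]; print((P-s['eef_pos'])@Rt)
P=cast(c,[[257,46],[375,46]],36,s); print((P-s['eef_pos'])@Rt)
im=c['image'][:,:,::-1]
cv2.imwrite('pics/w8c.png',cv2.resize(im[10:70,230:400],None,fx=4,fy=4,interpolation=cv2.INTER_CUBIC))
E
```

```text
[[-1.17753248e+01 -2.98557899e-01 -1.41507694e+01]
 [-1.17759104e+01 -4.21495000e-02 -5.52379165e+01]
 [-2.77679479e+00 -2.10145432e-02 -1.18282939e+02]]
[[ -11.47572689  -22.46053214 -102.75288569]
 [ -11.47742908   22.46439367 -102.75003265]]
```

View pics/w8c.png

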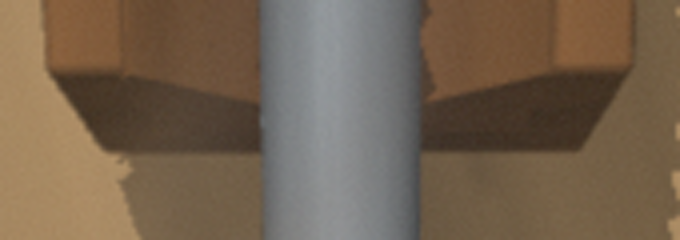

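```bash
python3 - <<'E'
from h import *
s,c=grab('top')
cv2.imwrite('pics/t8c.png',cv2.resize(c['image'][210:260,200:300,::-1],None,fx=8,fy=8,interpolation=cv2.INTER_CUBIC))
s,c=grab('scene')
cv2.imwrite('pics/s8c.png',cv2.resize(c['image'][270:340,330:410,::-1],None,fx=8,fy=8,interpolation=cv2.INTER_CUBIC))
E
```

```text
(no output)
```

View pics/t8c.png

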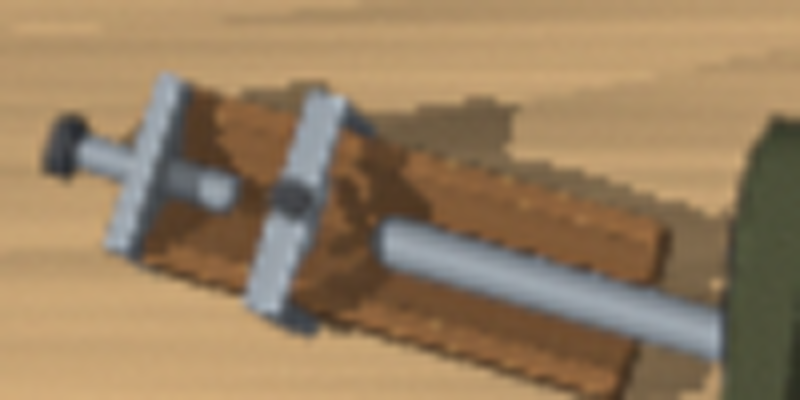

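View pics/s8c.png

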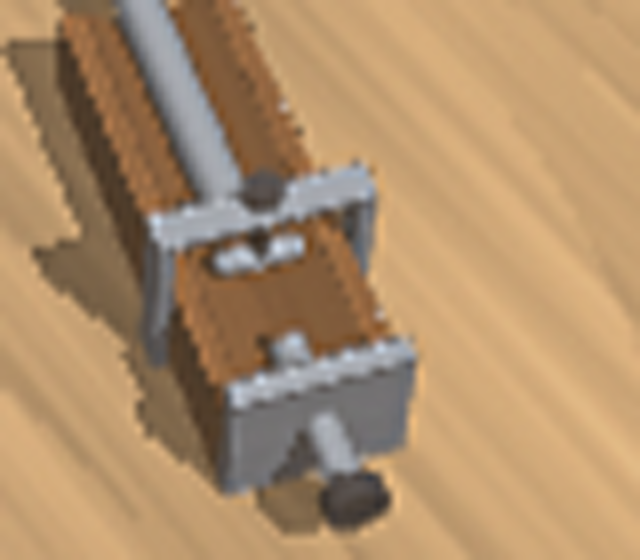

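Request:
apply_moves(plan=[0,0,0,0.002,0,0,0,0,0,0,0.002,0,0,0,0,0,0,0,0,-0.002,0,0,0,0,0,0,-0.0015,0,0,0,0,0,0,0,0])

```text
clock: 11.5
eef_pos: [495.0, -4.6, 20.6]
eef_rot: [1.869, 1.571, 0.013]
wrist_force: [-0.4, -0.9, -0.6]
finger_gap: 0.5
```

The top crop shows the stem's tip at (375,243) and the pin's end at (238,192), both in crop pixels, with the bridge between them. I measure the distance.

```bash
python3 - <<'E'
from h import *
s,c=grab('top')
px=lambda a,b:[200+a/8,210+b/8]
T=cast(c,[px(376,243),px(240,193)],27.3); print(T,np.linalg.norm(T[0]-T[1]))
m=cast(c,[px(668,222),px(624,395)],36); print(m,np.linalg.norm(m[0]-m[1])); u=np.array([np.cos(np.radians(73.75)),np.sin(np.radians(73.75))])
print('cradle x', (T-m.mean(0))[:,:2]@u-75)
E
```

```text
[[545.76013628 176.09806721  27.3       ]
 [561.19500334 218.06428302  27.3       ]] 44.71463284881533
[[551.02117664  86.26119072  36.        ]
 [498.38257134  98.96997783  36.        ]] 54.15104835261756
cradle x [11.04005835 55.64884136]
```

Request:
apply_moves(plan=[0,0,0,0,0,-0.0015,0,0,0,0,0,0,-0.0015,0,0,0,0,0,0,-0.002,0,0,0,0,0,0,-0.002,0,0,0,0,0,0,-0.002,0])

```text
clock: 12.18
eef_pos: [497.5, 4.1, 20.5]
eef_rot: [-0.319, 1.571, -2.176]
wrist_force: [-0.5, -1.2, 1.3]
finger_gap: 0.7
```

Request:
apply_moves(plan=[0,0,0,0,0,-0.002,0,0,0,0,0,0,-0.002,0,0,0,0,0,0,-0.002,0,0,0,0,0,0,-0.002,0,0,0,0,0,0,-0.001,0])

```text
clock: 12.8
eef_pos: [500.1, 12.7, 20.6]
eef_rot: [-2.415, 1.571, 2.011]
wrist_force: [-1.0, -0.9, 0.1]
finger_gap: 0.8
```

Request:
apply_moves(plan=[0,0,0,0,0,-0.001,0,0,0,0,0,0,-0.001,0,0,0,0,0,0,-0.001,0,0,0,0,0,0,-0.001,0])

```text
clock: 13.3
eef_pos: [500.8, 15.5, 20.5]
eef_rot: [-0.321, 1.569, -2.177]
wrist_force: [-3.8, -9.4, 2.8]
finger_gap: 0.5
```

Request:
apply_moves(plan=[0,0,0,0,0,-0.001,0,0,0,0,0,0,-0.001,0,0,0,0,0,0,-0.001,0])

```text
clock: 13.68
eef_pos: [501.7, 18.5, 20.6]
eef_rot: [-0.342, 1.569, -2.199]
wrist_force: [-3.9, -9.6, 3.3]
finger_gap: 0.2
```

```bash
python3 - <<'E'
from h import *
s,c=grab('wrist','w9.png'); print(s['clock'],s['eef_pos'],s['wrist_force'])
s,c=grab('top')
cv2.imwrite('pics/t9c.png',cv2.resize(c['image'][210:260,200:300,::-1],None,fx=8,fy=8,interpolation=cv2.INTER_CUBIC))
s,c=grab('scene'); print(s['wrist_force'])
cv2.imwrite('pics/s9c.png',cv2.resize(c['image'][220:340,320:420,::-1],None,fx=6,fy=5,interpolation=cv2.INTER_CUBIC))
E
```

```text
13.675 [501.68361269  18.46042115  20.5754101 ] [-3.85258203 -9.5951886   3.26650497]
[-4.34121745 -7.09815265  3.15092273]
```

View pics/w9.png

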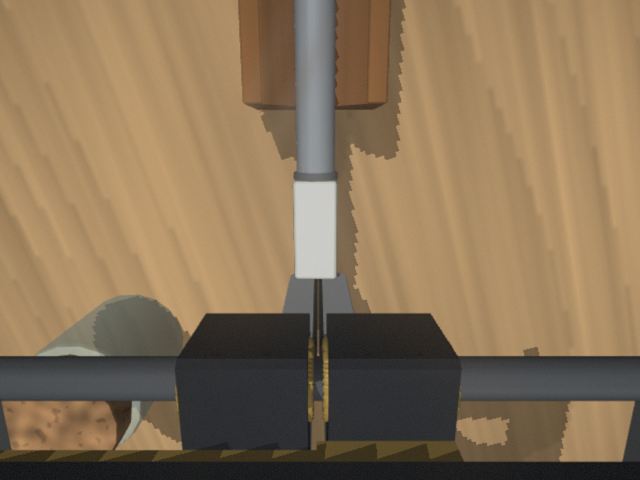

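View pics/s9c.png

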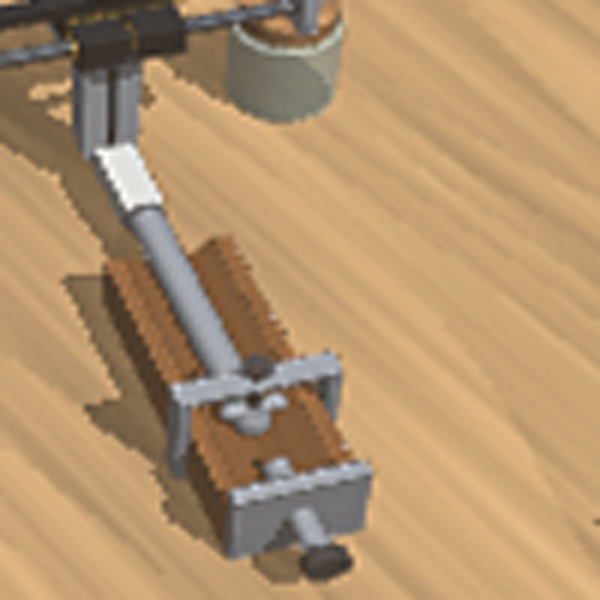

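View pics/t9c.png

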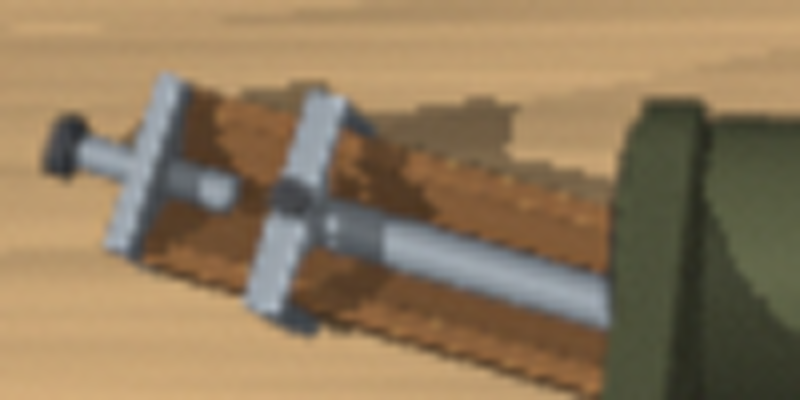

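The tip is under the roller, seen emerging in the scene crop, and the drag is about 10 N. I continue slowly.

Request:
apply_moves(plan=[0,0,0,0,0,-0.001,0,0,0,0,0,0,-0.001,0,0,0,0,0,0,-0.001,0,0,0,0,0,0,-0.001,0,0,0,0,0,0,-0.001,0])

```text
clock: 14.45
eef_pos: [503.1, 23.3, 20.6]
eef_rot: [-0.378, 1.569, -2.235]
wrist_force: [-5.2, -8.9, 2.8]
finger_gap: -0.1
```

Request:
apply_moves(plan=[0,0,0,0,0,-0.001,0,0,0,0,0,0,-0.001,0,0,0,0,0,0,-0.001,0,0,0,0,0,0,-0.001,0,0,0,0,0,0,-0.001,0])

```text
clock: 15.08
eef_pos: [504.5, 28.1, 20.6]
eef_rot: [-0.421, 1.569, -2.277]
wrist_force: [-4.3, -8.6, 4.2]
finger_gap: 0.6
```

Request:
apply_moves(plan=[0,0,0,0,0,-0.0005,0,0,0,0,0,0,-0.0005,0,0,0,0,0,0,-0.0005,0])

```text
clock: 15.45
eef_pos: [504.9, 29.5, 20.6]
eef_rot: [-0.381, 1.569, -2.238]
wrist_force: [-4.2, -9.1, 3.7]
finger_gap: 0.6
```

Request:
apply_moves(plan=[0,0,0,0,0,-0.0005,0,0,0,0,0,0,-0.0005,0,0,0,0,0,0,-0.0005,0])

```text
clock: 15.82
eef_pos: [505.3, 31.0, 20.6]
eef_rot: [-0.413, 1.569, -2.269]
wrist_force: [-3.4, -9.1, 4.4]
finger_gap: 0.6
```

```bash
python3 - <<'E'
from h import *
s,c=grab('top'); print(s['clock'],s['wrist_force'],s['eef_pos'])
cv2.imwrite('pics/t10c.png',cv2.resize(c['image'][210:260,200:300,::-1],None,fx=8,fy=8,interpolation=cv2.INTER_CUBIC))
s,c=grab('scene'); print(s['wrist_force'])
cv2.imwrite('pics/s10c.png',cv2.resize(c['image'][270:340,330:410,::-1],None,fx=8,fy=8,interpolation=cv2.INTER_CUBIC))
E
```

```text
15.825 [-3.36967197 -9.14271452  4.42290515] [505.31032808  30.95903972  20.59507233]
[-4.44847574 -7.39716281  4.12418136]
```

View pics/t10c.png

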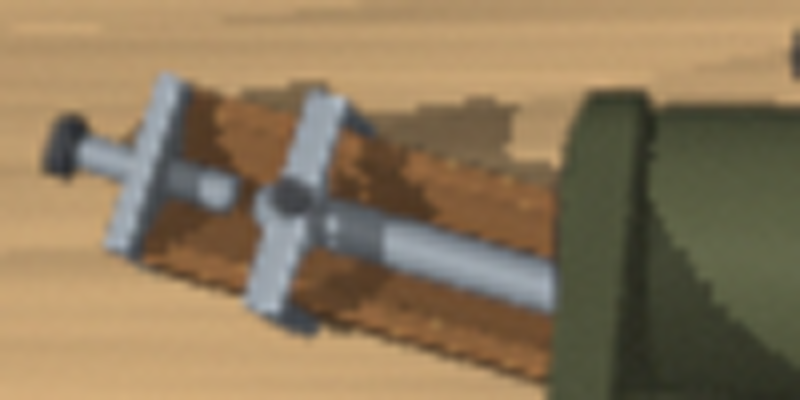

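View pics/s10c.png

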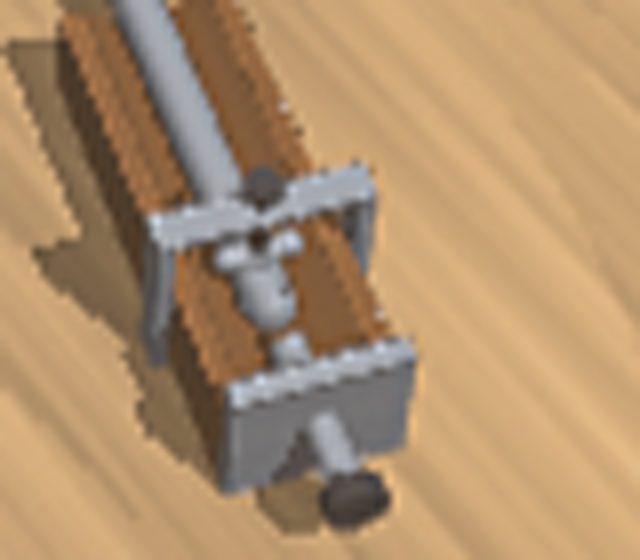

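Gap between tip and pin is about 4 to 5 mm. I take fine steps with a force check after each.

Request:
apply_moves(plan=[0,0,0,0,0,-0.0005,0,0,0,0,0,0,-0.0005,0])

```text
clock: 16.18
eef_pos: [505.6, 31.9, 20.6]
eef_rot: [-0.395, 1.569, -2.251]
wrist_force: [-4.8, -9.5, 4.4]
finger_gap: 0.6
```

Request:
apply_moves(plan=[0,0,0,0,0,-0.0004,0,0,0,0,0,0,-0.0004,0])

```text
clock: 16.42
eef_pos: [505.8, 32.7, 20.6]
eef_rot: [-0.425, 1.569, -2.282]
wrist_force: [-3.7, -9.0, 4.4]
finger_gap: 0.0
```

Request:
apply_moves(plan=[0,0,0,0,0,-0.0004,0,0,0,0,0,0,-0.0003,0])

```text
clock: 16.68
eef_pos: [506.0, 33.3, 20.6]
eef_rot: [-0.44, 1.569, -2.297]
wrist_force: [-4.6, -8.9, 3.9]
finger_gap: 0.2
```

Request:
apply_moves(plan=[0,0,0,0,0,-0.0003,0,0,0,0,0,0,-0.0003,0])

```text
clock: 16.92
eef_pos: [506.2, 33.9, 20.6]
eef_rot: [-0.404, 1.569, -2.261]
wrist_force: [-4.0, -9.2, 5.5]
finger_gap: 0.8
```

Request:
apply_moves(plan=[0,0,0,0,0,-0.0003,0,0,0,0,0,0,-0.0003,0])

```text
clock: 17.18
eef_pos: [506.3, 34.5, 20.6]
eef_rot: [-0.425, 1.569, -2.282]
wrist_force: [-4.9, -10.0, 4.7]
finger_gap: 0.9
```

Request:
apply_moves(plan=[0,0,0,0,0,-0.0003,0,0,0,0,0,0,-0.0002,0])

```text
clock: 17.42
eef_pos: [506.5, 34.9, 20.6]
eef_rot: [-0.448, 1.569, -2.305]
wrist_force: [-4.8, -8.8, 3.9]
finger_gap: 0.6
```

```bash
python3 - <<'E'
from h import *
s,c=grab('scene'); print(s['wrist_force'])
cv2.imwrite('pics/s11c.png',cv2.resize(c['image'][290:325,345:385,::-1],None,fx=14,fy=14,interpolation=cv2.INTER_CUBIC))
s,c=grab('top')
cv2.imwrite('pics/t11c.png',cv2.resize(c['image'][215:250,215:255,::-1],None,fx=14,fy=14,interpolation=cv2.INTER_CUBIC))
E
```

```text
[-4.77743337 -8.84429377  3.85908654]
```

View pics/s11c.png

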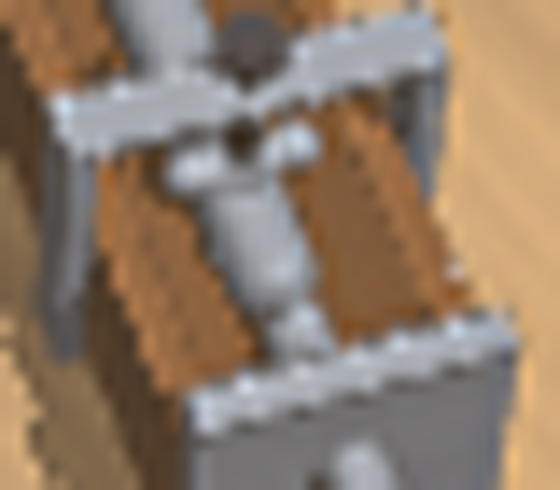

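View pics/t11c.png

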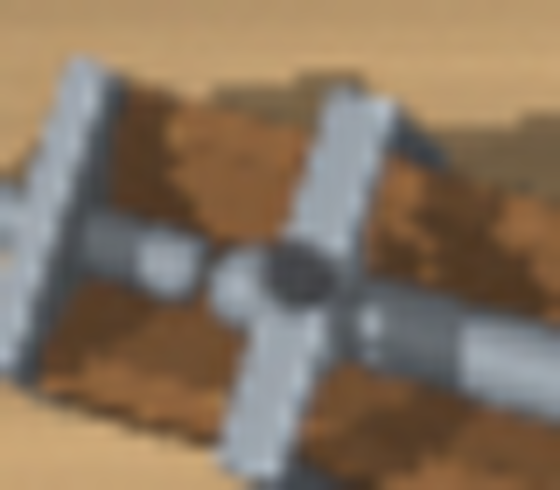

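About 1 to 2 mm is left, shown by the dark line between the pin (column 205) and the tip (column 215) in the top crop. I continue in 0.3 mm steps.

Request:
apply_moves(plan=[0,0,0,0,0,-0.0003,0,0,0,0,0,0,-0.0002,0])

```text
clock: 17.77
eef_pos: [506.6, 35.4, 20.6]
eef_rot: [-0.389, 1.569, -2.245]
wrist_force: [-3.8, -8.9, 4.7]
finger_gap: 0.6
```

Request:
apply_moves(plan=[0,0,0,0,0,-0.0003,0,0,0,0,0,0,-0.0002,0])

```text
clock: 18.02
eef_pos: [506.8, 35.9, 20.6]
eef_rot: [-0.418, 1.569, -2.275]
wrist_force: [-5.0, -9.3, 4.8]
finger_gap: 0.6
```

Request:
apply_moves(plan=[0,0,0,0,0,-0.0003,0,0,0,0,0,0,0,0])

```text
clock: 18.27
eef_pos: [506.8, 36.2, 20.6]
eef_rot: [-0.446, 1.569, -2.303]
wrist_force: [-5.2, -8.7, 4.4]
finger_gap: 0.2
```

Request:
apply_moves(plan=[0,0,0,0,0,-0.0003,0,0,0,0,0,0,0,0])

```text
clock: 18.52
eef_pos: [506.9, 36.5, 20.6]
eef_rot: [-0.451, 1.569, -2.308]
wrist_force: [-3.8, -10.0, 4.3]
finger_gap: 0.5
```

Request:
apply_moves(plan=[0,0,0,0,0,-0.0003,0,0,0,0,0,0,0,0])

```text
clock: 18.77
eef_pos: [507.0, 36.8, 20.6]
eef_rot: [-0.432, 1.569, -2.289]
wrist_force: [-4.8, -9.3, 3.9]
finger_gap: 0.3
```

Request:
apply_moves(plan=[0,0,0,0,0,-0.0003,0,0,0,0,0,0,0,0])

```text
clock: 19.02
eef_pos: [507.1, 37.1, 20.6]
eef_rot: [-0.435, 1.569, -2.291]
wrist_force: [-4.3, -8.9, 5.5]
finger_gap: 0.5
```

Request:
apply_moves(plan=[0,0,0,0,0,-0.0003,0,0,0,0,0,0,0,0])

```text
clock: 19.27
eef_pos: [507.2, 37.3, 20.6]
eef_rot: [-0.411, 1.569, -2.268]
wrist_force: [-5.4, -9.5, 4.9]
finger_gap: 0.2
```

Request:
apply_moves(plan=[0,0,0,0,0,-0.0003,0,0,0,0,0,0,0,0])

```text
clock: 19.52
eef_pos: [507.2, 37.4, 20.6]
eef_rot: [-0.406, 1.569, -2.263]
wrist_force: [-5.2, -11.4, 5.2]
finger_gap: 0.7
```

Request:
apply_moves(plan=[0,0,0,0,0,-0.0003,0,0,0,0,0,0,0,0])

```text
clock: 19.77
eef_pos: [507.2, 37.5, 20.6]
eef_rot: [-0.391, 1.568, -2.248]
wrist_force: [-5.4, -13.2, 5.2]
finger_gap: 0.2
```

Request:
apply_moves(plan=[0,0,0,0,0,-0.0003,0,0,0,0,0,0,0,0])

```text
clock: 20.02
eef_pos: [507.2, 37.6, 20.6]
eef_rot: [-0.348, 1.568, -2.205]
wrist_force: [-5.4, -15.4, 5.9]
finger_gap: 0.4
```

The stop is felt: position stalls and the push has risen from about 9.8 to about 16 N, so roughly 6 N is on the pin. I hold, then back off gently.

Request:
apply_moves(plan=[0,0,0,0,0,0,0,0,0,0,0,0,0,0,0,0,0,0,0,0,0,0,0,0,0,0,0,0])

```text
clock: 20.52
eef_pos: [507.2, 37.6, 20.6]
eef_rot: [-0.372, 1.568, -2.228]
wrist_force: [-6.0, -14.9, 5.0]
finger_gap: 0.2
```

Request:
apply_moves(plan=[0,0,0,0,0,0.0005,0,0,0,0,0,0,0.0005,0,0,0,0,0,0,0.0005,0,0,0,0,0,0,0.0005,0,0,0,0,0,0,0.0005,0])

```text
clock: 21.15
eef_pos: [507.2, 36.8, 20.5]
eef_rot: [2.634, 1.57, 0.777]
wrist_force: [0.4, -0.3, -0.1]
finger_gap: 0.3
```

Request:
apply_moves(plan=[0,0,0,0,0,0.001,0,0,0,0,0,0,0.002,0,0,0,0,0,0,0.005,0,0,0,0,0,0,0.01,0,0,0,0,0,0,0.01,0])

```text
clock: 21.78
eef_pos: [498.9, 9.0, 20.5]
eef_rot: [-0.76, 1.571, -2.617]
wrist_force: [0.1, -0.1, 0.5]
finger_gap: 0.6
```

```bash
python3 - <<'E'
from h import *
s,c=grab('wrist','w12.png'); print(s['clock'],s['eef_pos'],s['wrist_force'])
s,c=grab('scene','s12.png')
cv2.imwrite('pics/s12c.png',cv2.resize(c['image'][230:330,325:400,::-1],None,fx=8,fy=6,interpolation=cv2.INTER_CUBIC))
s,c=grab('top','t12.png')
cv2.imwrite('pics/t12c.png',cv2.resize(c['image'][215:265,205:295,::-1],None,fx=8,fy=8,interpolation=cv2.INTER_CUBIC))
E
```

```text
21.775 [498.93483593   8.99647672  20.52939315] [ 0.14383528 -0.07356748  0.52531314]
```

View pics/w12.png

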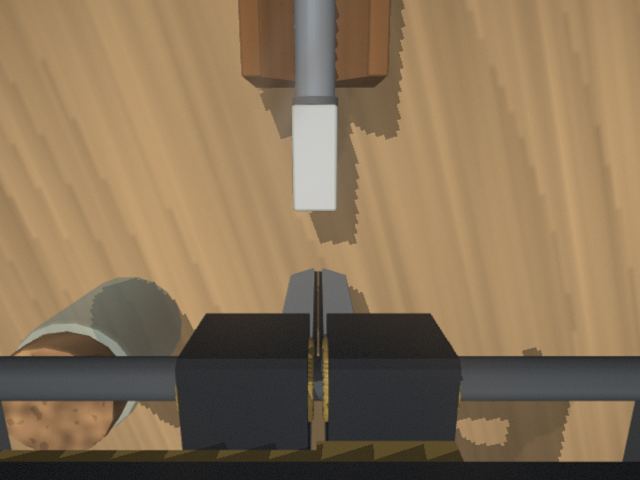

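View pics/s12c.png

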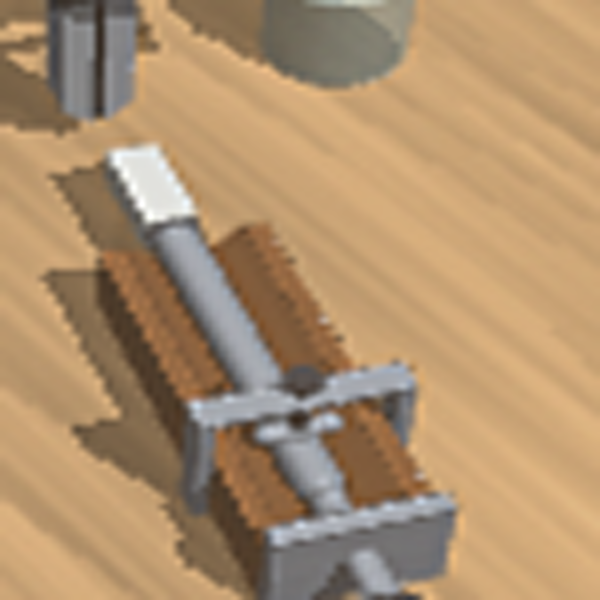

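View pics/t12c.png

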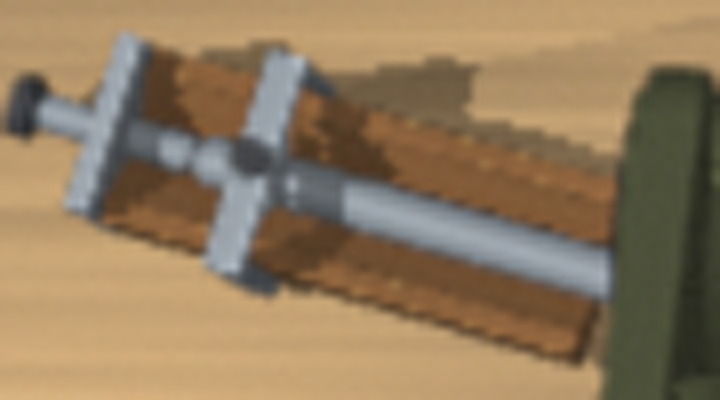

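After release the tip visually bears on the pin (pin and tip meet at about (195,150) in the top crop) and the stem sits centred. As a touch check that it has not rebounded, I lightly re-touch the hub and see whether the finger stalls where it did before.

Request:
apply_moves(plan=[0,0,0,0,0,-0.01,0,0,0,0,0,0,-0.01,0,0,0,0,0,0,-0.005,0,0,0,0,0,0,-0.002,0,0,0,0,0,0,-0.001,0])

```text
clock: 22.55
eef_pos: [507.1, 36.8, 20.5]
eef_rot: [-0.648, 1.571, -2.505]
wrist_force: [-0.1, -0.9, 0.0]
finger_gap: 0.6
```

Request:
apply_moves(plan=[0,0,0,0,0,-0.0005,0,0,0,0,0,0,-0.0005,0,0,0,0,0,0,0,0])

```text
clock: 22.92
eef_pos: [507.3, 37.3, 20.5]
eef_rot: [-0.263, 1.57, -2.12]
wrist_force: [-0.3, -3.0, 0.8]
finger_gap: 0.6
```

Request:
apply_moves(plan=[0,0,0,0,0,-0.0005,0,0,0,0,0,0,0,0])

```text
clock: 23.18
eef_pos: [507.3, 37.4, 20.5]
eef_rot: [-0.271, 1.57, -2.128]
wrist_force: [-1.5, -7.3, 1.6]
finger_gap: 0.5
```

Request:
apply_moves(plan=[0,0,0,0,0,-0.0004,0,0,0,0,0,0,0,0])

```text
clock: 23.42
eef_pos: [507.4, 37.4, 20.5]
eef_rot: [-0.218, 1.569, -2.075]
wrist_force: [-2.3, -11.2, 1.2]
finger_gap: 0.8
```

Request:
apply_moves(plan=[0,0,0,0,0,-0.0003,0,0,0,0,0,0,0,0,0,0,0,0,0,0,0])

```text
clock: 23.8
eef_pos: [507.4, 37.6, 20.5]
eef_rot: [-0.282, 1.569, -2.138]
wrist_force: [-2.7, -12.0, 2.0]
finger_gap: 0.4
```

Request:
apply_moves(plan=[0,0,0,0,0,0.0006,0,0,0,0,0,0,0.0006,0,0,0,0,0,0,0.0008,0,0,0,0,0,0,0.002,0,0,0,0,0,0,0.006,0])

```text
clock: 24.42
eef_pos: [504.9, 29.1, 20.5]
eef_rot: [2.735, 1.571, 0.879]
wrist_force: [-0.9, 1.0, 0.0]
finger_gap: 0.4
```

```bash
python3 - <<'E'
from h import *
s=readout.read_state(); print(s['clock'],s['eef_pos'],s['wrist_force'])
s,c=grab('scene','s13.png')
cv2.imwrite('pics/s13c.png',cv2.resize(c['image'][285:325,345:385,::-1],None,fx=14,fy=14,interpolation=cv2.INTER_CUBIC))
E
```

```text
24.425 [504.86160647  29.13168954  20.54374725] [-0.86167604  1.00843855  0.01081977]
```

View pics/s13c.png

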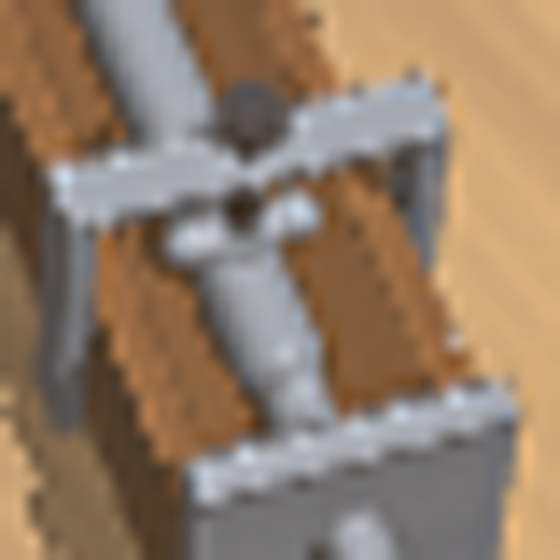

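View pics/s13.png

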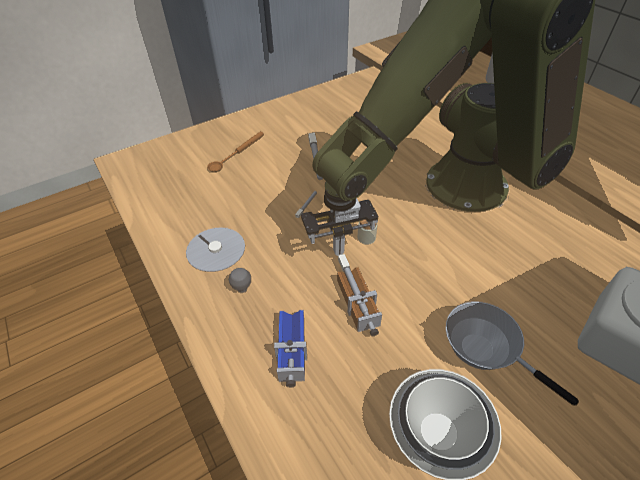

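The tip meets the pin at about (285,380) in the crop, the finger stalled at the same place as before, and the bystanders are where they were. Handing in.

```bash
python3 - <<'E'
from h import *
print(ticket.sign_off())
E
```

```text
the job is handed in; nothing more can be done
None
```

The stem is in the brown cradle with its tip against the stop pin, and I handed the job in at about 24.5 s of the 61 s. No verdict was reported.

I gripped the 182 mm stem by its hub and laid it in the V-groove with the tip about 11–13 mm past the cradle's centre, short of the roller. Contact going down was about 4.6 N. I let go, then pushed it under the roller with shut fingers against a drag of about 10 N. It stopped about where the top camera had put the pin, at cradle x of roughly 56 mm.

- **Stop felt:** the finger stalled and the push rose from about 10 N to about 16 N, which puts roughly 6 N on the pin. I held that for over 0.4 s.
- **After backing off:** a light second touch, total push about 12 N, stalled the finger within about 0.2 mm of the same place. So the stem had not sprung back.
- **Last pictures:** the tip and pin meet, the shaft lies centred in the groove, and the bystanders look unmoved.

- **Not measured:** the contact force on the pin once the fingers were clear. The estimate of touching rests on the pictures and the second touch.
- **Disagreements:** the top and wrist cameras differed by up to 9 mm on where the stem lay and by about 4 mm on the cradle. I relied on the wrist camera at close range.
- **Higher than stated:** the measured drag of about 10 N was a little above the 3–8 N given for the roller.

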